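# Roll the card stand slot-up on the information desk

### The job

The short wooden hexagonal card stand on the grey desk mat has been left lying on the wrong side, with its four little rubber feet showing. Without picking it up, roll it over on the mat one face at a time, in the direction its feet face, letting it settle on each face, until it lies on its feet with the card slot straight up; this takes two faces. Keep it on the mat, and leave the longer plain hexagonal block where it is.

Things in the scene. Friction and masses are not known exactly. Their poses are not given: they have to be found in the camera images.
- stand: Light wooden hexagonal bar, 66 mm long, 52 mm across flats, each side 30 mm wide, 100 g, lying on a long side. Origin: its centre, 26 mm above the mat; y axis along its length; z out of the side with the dark card slot (6 wide, 7 deep). Opposite (-z) side: four black 11 mm feet dots. At the start z points sideways, 30 degrees below level. Widest edges: 26 mm above the mat, 30 mm out.
- plain_block: A bystander of the same wood and hexagonal section (52 mm across flats) but 96 mm long, with neither slot nor feet. Origin at its centre, y axis along its length. To be left alone.
- mat: Grey rubber desk mat, fixed, 360 mm along its x by 500 mm along its y. Origin at the centre of its underside; top 4 mm above the desk. Wood grips on it (friction about 0.9), so each roll of the stand turns it 60 degrees over its leading lower edge and carries it 30 mm; past 30 degrees it tips over by itself. A note block lies by the far edge, a pen by the near edge.
There are look-alikes about, which are no part of the job. What is shaped like the stand but green or turquoise is not meant.

How it is judged:
On the way:
1. the stand has been rolled over one face and rests there: slot 60 degrees (within 10) from straight up, lying flat on the mat, still (angle between stand's own z axis and vertical between 0.873 and 1.222 rad and height (world z) of stand below 0.0335 m and linear speed of stand below 0.05 m/s and angular speed of stand below 0.5 rad/s), for 0.2 s.
At the end, for the whole second after the job is handed in: The card stand lies still and flat on its feet on the mat (its centre within the mat's outline), slot straight up within 10 degrees, and the plain block is within 20 mm of where it was (angle between stand's own z axis and vertical below 0.1745 rad and height (world z) of stand between 0.0265 and 0.0335 m and x of stand in the frame of mat between -0.18 and 0.18 m and y of stand in the frame of mat between -0.25 and 0.25 m and linear speed of stand below 0.02 m/s and angular speed of stand below 0.2 rad/s and distance of plain_block from where it was at the start of the episode below 0.02 m); the robot touches nothing.
It fails at once if the stand was picked up: its centre came more than 70 mm above the desk (height (world z) of stand above 0.07 m).
It fails at once if the plain block was shifted by more than 20 mm (distance of plain_block from where it was at the start of the episode above 0.02 m).
It also fails if it takes over 45 s, if anything falls off the work surface, if the arm or the gripper's body presses on something with over 40 N, if the wrist force passes 120 N, or if a joint passes its speed limit or range.

### The arm

A 6-joint arm with a two-finger parallel gripper is mounted at the origin on the work surface. World frame = base frame: x ahead of the robot, y to its left, z up, the work surface at z = 0. Lengths are in m, angles in rad, forces in N, time in s.
With the tool pointing down it reaches from about 0.325 to 0.9 m from the base axis. Payload 3.5 kg.
Tool frame: the origin (TCP) lies at the centre of the arm's flange, where the gripper is bolted on; the fingertips stand env.finger_overhang ahead of it and the grasp point (between the pads) lies 155 mm ahead of it (env.finger_overhang is the distance from the TCP to the fingertips, in m); z points along the fingers, y is the line along which they close (so a half turn about z gives the same grasp; the last joint's range is limited). The gripper opens to 85 mm and grips with 20 to 120 N. Pads are 22 mm wide; open, the fingers measure 114 mm over their backs; the gripper's body (76 mm by 85 mm) begins 54 mm behind the grasp point. The pads swing forward as they close: fully open they stand 13 mm farther back than shut.
Start: joints at [-1.288, 0.276, -0.026, 1.268, 0, 1.467], TCP at [0.235, -0.579, 0.405] pointing down, gripper open.
Joint ranges: [-3.12, 3.12], [-0.85, 1.88], [-1.08, 1.24], [-1.95, 2.15], [-1.57, 1.53], [-3.14, 3.14]. Speed limits (rad/s): [2.57, 2.57, 3.14, 3.14, 3.14, 3.14].

### API

Orientations are given as a rotation vector (axis times angle).
In Python, from cell import env gives the robot as it stands.
- The arm moves only by the shell command python3 -m handwheel 'ROWS' [FORCE]. ROWS is JSON, a list of rows, each an object of numbers: "dx", "dy", "dz": the shift along the tool's x, y, z in mm; "roll": the turn about the tool's z in rad; "jaw": the finger opening in mm, from 0 to 85.4. In form: [{"dx": .., "dy": .., "dz": .., "roll": .., "jaw": ..}, ...]. A call has 1 to 8 rows; each row is the pose to reach, as a shift and turn from the pose commanded when the call began, along the tool's axes at that moment; what a row does not reach only later rows make up. A row lasts 1/8 s, in which the tool goes at most 62.5 mm and 10.7 degrees, less where a joint would pass 70% of its speed; a pose out of reach is approached as far as the arm can. A call with a gripper value outside its range is refused whole. The fingers move at their own pace and stop on an object; FORCE is the grip in N (left out, the last holds). Time passes only in rows, so rows that repeat a pose let the fingers close. It gives the time, the measured TCP pose, the force, the opening and the grip force at its end, in the units of the state.
- env.read_state(): the state, without advancing time (a new reading comes with each control period).
- env.get_image(name): name is "scene" or "top"; returns a dict with "img" (420x560x3 uint8, red, green, blue), "z_map" (420x560 float32, m along the optical axis (not along the pixel's ray), 0 where there is no reading), "vfov" (degrees; the focal length in pixels is half the picture's height over the tangent of half this angle, whatever the lens; pixels are square), "cx", "cy" (the principal point, pixels), "rvec" (rotation vector, rad) and "tvec" (3), from world to camera coordinates, as OpenCV has them. Camera axes: x right, y down, z forward; pixel columns grow to the right and rows downward; lengths in m; the calibration is good to about 2 mm. A picture is of the moment at which its call begins.
- env.finish_job(): hands the job in; it is judged then, once.
Trained networks look in the newest picture that a camera, given by its name, has taken for a name from the list of things; names that differ only in an ending like _2 or _b are one class to them, and where a whole thing is asked for, a point or a joint stands for the part that bears it (a point fixed in the world has none). Each returns a list of dicts, best first, with "confidence" (0 to 1); they miss things now and then, are a little off and sometimes report something else, mostly with a low value. They report only what shows in the picture. A call takes as long as a camera call. They do not tell look-alikes from the thing itself.
- env.recognise(camera, target): "box" ([centre column, centre row, width, height] in pixels, round what is visible of it).
- env.silhouettes(camera, target): "pixels" (420x560 bool, what is visible of it) and "box" ([centre column, centre row, width, height] in pixels, round what is visible of it).
The state is a dict: "time": time; "joints": joint angles; "dq": joint speeds; "joint_torque": joint torques, N m; "tcp_pos": TCP position; "tool_rot": TCP orientation; "force": force on the tool from outside, world axes, zero at the start; "wrist_torque": the same for the moment, N m; "gripper_width": finger opening in m; "finger_force": force on a finger pad.
Only numpy, scipy, OpenCV 4.12 (cv2) and the standard library are available. Lean on these libraries where they do the work, as an engineer would, in place of code of your own. Each camera call takes 0.05 s, during which the arm holds its last target. There are 200 camera calls.

## Working session

There is one attempt and no reset: what is moved stays moved. The work goes in short steps, Python scripts to look and compute and a shell command to move; the robot and the scene stay as the last step left them, time stands still between calls to the robot, and variables do not carry over. Pictures are saved under pics/ and viewed, at most 10 in all, crops included, and the job is handed in when it is done.

```bash
mkdir -p pics
cat > h.py <<'E'
import numpy as np, cv2
from cell import env
def cloud(d):
    h,w=d["z_map"].shape; f=h/2/np.tan(np.radians(d["vfov"])/2)
    v,u=np.mgrid[:h,:w]; z=d["z_map"]
    p=np.stack([(u-d["cx"])*z/f,(v-d["cy"])*z/f,z],-1)
    R=cv2.Rodrigues(np.array(d["rvec"],float))[0]
    P=(p-np.array(d["tvec"]))@R
    P[z==0]=np.nan
    return P
def save(d,n): cv2.imwrite("pics/"+n,d["img"][:,:,::-1])
E
python3 - <<'E'
from h import *
for c in("scene","top"):
    d=env.get_image(c); save(d,c+"0.png"); P=cloud(d)
    for t in("stand","plain_block","mat"):
        for s in env.silhouettes(c,t)[:4]:
            q=P[s["pixels"]]; q=q[~np.isnan(q[:,0])]
            print(c,t,round(s["confidence"],2),np.round(s["box"]),np.round(np.median(q,0),3),np.round(np.percentile(q,2,0),3),np.round(np.percentile(q,98,0),3))
s=env.read_state();print(s["tcp_pos"],s["tool_rot"],env.finger_overhang,s["gripper_width"],s["time"])
E
```

```text
scene stand 0.92 [331. 214.  35.  43.] [0.547 0.065 0.049] [0.517 0.049 0.011] [0.571 0.114 0.059]
scene stand 0.68 [368. 163.  36.  36.] [0.555 0.267 0.042] [0.513 0.244 0.006] [0.587 0.299 0.055]
scene stand 0.56 [259. 143.  33.  32.] [0.298 0.215 0.041] [0.253 0.191 0.003] [0.325 0.257 0.055]
scene plain_block 0.59 [281. 322.  56.  71.] [ 0.573 -0.19   0.052] [ 0.539 -0.227  0.011] [ 0.598 -0.13   0.059]
scene mat 0.79 [300. 295. 286. 250.] [ 0.598 -0.11   0.005] [ 0.4   -0.29   0.003] [0.746 0.19  0.008]
top stand 0.92 [261. 155.  45.  36.] [0.537 0.086 0.054] [0.513 0.054 0.031] [0.569 0.118 0.058]
top stand 0.67 [174. 305.  50.  53.] [0.287 0.229 0.049] [0.25  0.195 0.015] [0.321 0.267 0.054]
top stand 0.59 [147. 147.  50.  43.] [0.545 0.278 0.05 ] [0.512 0.249 0.027] [0.58  0.314 0.054]
top plain_block 0.64 [411. 144.  60.  40.] [ 0.561 -0.169  0.052] [ 0.533 -0.222  0.003] [ 0.597 -0.125  0.058]
top mat 0.78 [332. 146. 281. 203.] [ 0.565 -0.035  0.003] [ 0.395 -0.281  0.   ] [0.741 0.198 0.007]
[ 0.23515427 -0.5790164   0.40454679] [-3.08299392e+00 -6.02206249e-01  7.81559554e-06] 0.1734 0.08518151838799883 0.4
```

```bash
python3 - <<'E'
import cv2,numpy as np
a=cv2.imread("pics/scene0.png");b=cv2.imread("pics/top0.png")
c=cv2.resize(b[120:190,215:310],None,fx=4,fy=4);d=cv2.resize(a[180:250,290:385],None,fx=4,fy=4)
o=np.zeros((595,800,3),np.uint8)
b2=cv2.resize(b,(420,315)); a2=cv2.resize(a,(420,315))
o[:280,:380]=c;o[300:580,:380]=d;o[:297,380:776]=cv2.resize(a,(396,297));o[298:595,380:776]=cv2.resize(b,(396,297))
cv2.imwrite("pics/c1.png",o)
E
python3 - <<'E'
from h import *
d=env.get_image("top");P=cloud(d)
for t in("stand","plain_block"):
    s=env.silhouettes("top",t)[0]
    q=P[s["pixels"]]; q=q[~np.isnan(q[:,0])]
    q=q[q[:,2]>.052]  # top face
    r=cv2.minAreaRect((q[:,:2]*1000).astype(np.float32)); print(t,len(q),r,np.round(cv2.boxPoints(r)))
s=env.read_state();R=cv2.Rodrigues(np.array(s["tool_rot"]))[0];print(np.round(R,4))
E
```

```text
stand 306 ((285.54486083984375, 232.15191650390625), (32.72282409667969, 66.13690948486328), 47.040977478027344) [[250. 243.]
 [299. 198.]
 [321. 222.]
 [272. 267.]]
plain_block 1069 ((564.639404296875, -175.0210723876953), (36.62291717529297, 96.88552856445312), 9.458303451538086) [[ 539. -130.]
 [ 555. -226.]
 [ 591. -220.]
 [ 575. -124.]]
[[ 0.9265  0.3763  0.    ]
 [ 0.3763 -0.9265  0.    ]
 [ 0.     -0.     -1.    ]]
```

View pics/c1.png

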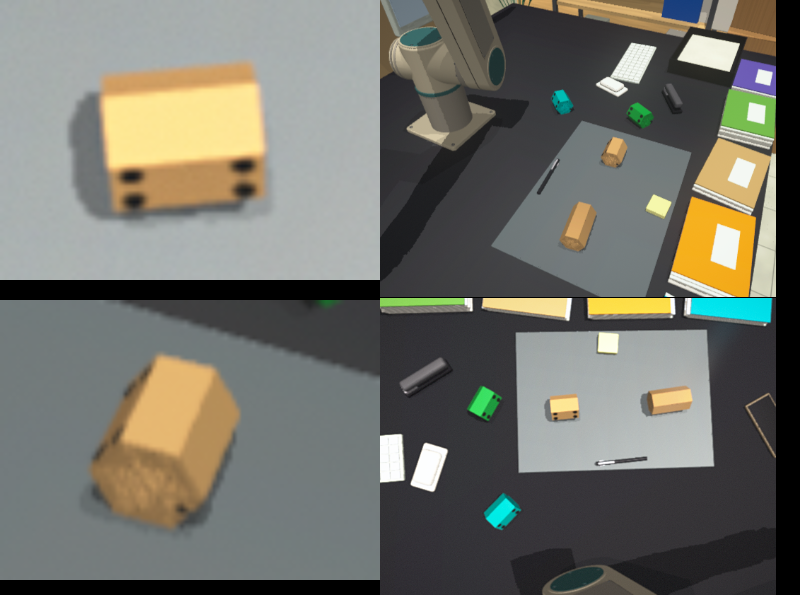

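The picture shows the stand with its dots at top-image (261,155). The dots face the robot (-x), so it rolls toward -x. The turquoise and green ones and the longer block stay clear. I'll fit its pose now.

```bash
cat >> h.py <<'E'
def fit(x0,y0,names=("top","scene"),lo=.052):
    for c in names:
        P=cloud(env.get_image(c)).reshape(-1,3)
        m=(abs(P[:,0]-x0)<.06)&(abs(P[:,1]-y0)<.06)&(P[:,2]>.012)&(P[:,2]<.08)
        for l in (lo,.012):
            q=P[m&(P[:,2]>l)]
            r=cv2.minAreaRect((q[:,:2]*1000).astype(np.float32)); print(c,l,len(q),np.round(r[0],1),np.round(r[1],1),round(r[2],1),"z",np.round(np.percentile(q[:,2],[5,50,95]),4),np.round(q.min(0),3),np.round(q.max(0),3))
def goto(x,y,z,psi):
    "rows' numbers to bring the fingertips' centre to x,y,z with tool x at psi"
    s=env.read_state();R=cv2.Rodrigues(np.array(s["tool_rot"]))[0];p=np.array(s["tcp_pos"])
    d=R.T@(np.array([x,y,z+env.finger_overhang])-p)*1000
    a=np.arctan2(R[1,0],R[0,0]); r=-(psi-a)
    print("d",np.round(d,1),"roll",round(float((r+np.pi)%(2*np.pi)-np.pi),3),"tip",np.round(p-[0,0,env.finger_overhang],4),"yaw",round(float(a),3),"F",np.round(s["force"],1),"t",s["time"])
E
python3 - <<'E'
from h import *
fit(.54,.085); goto(.62,.086,.15,0.0)
E
```

```text
top 0.052 776 [542.5  86.5] [36.5 65.9] 6.3 z [0.0529 0.0553 0.058 ] [0.521 0.052 0.052] [0.562 0.12  0.06 ]
top 0.012 1319 [542.3  86.4] [60.5 65.8] 6.6 z [0.0326 0.0537 0.0575] [0.509 0.051 0.027] [0.576 0.122 0.06 ]
scene 0.052 447 [542.7  84.4] [38.2 71.1] 5.5 z [0.0532 0.0567 0.0591] [0.521 0.049 0.052] [0.564 0.121 0.06 ]
scene 0.012 1034 [543.7  84.4] [60.  71.2] 5.5 z [0.0192 0.0483 0.0585] [0.513 0.047 0.012] [0.576 0.121 0.06 ]
d [ 606.8 -471.4   81.3] roll 0.386 tip [ 0.2352 -0.5791  0.2314] yaw 0.386 F [0.2 0.3 0.7] t 0.65
```

```bash
python3 -m handwheel '[{"dx":598,"dy":-482,"dz":81,"roll":0.276,"jaw":30},{"dx":598,"dy":-482,"dz":81,"roll":0.276,"jaw":30},{"dx":598,"dy":-482,"dz":81,"roll":0.276,"jaw":30},{"dx":598,"dy":-482,"dz":81,"roll":0.276,"jaw":30},{"dx":598,"dy":-482,"dz":81,"roll":0.276,"jaw":30},{"dx":598,"dy":-482,"dz":81,"roll":0.276,"jaw":30},{"dx":598,"dy":-482,"dz":81,"roll":0.276,"jaw":30},{"dx":598,"dy":-482,"dz":81,"roll":0.276,"jaw":30}]' 30; python3 -c "
from h import *
goto(.608,.093,.15,.11)"
```

```text
time: 1.65
tcp_pos: [0.4772, -0.1424, 0.3525]
tool_rot: [3.136, 0.172, 0.002]
force: [0.6, -0.9, 0.4]
gripper_width: 0.0297
finger_force: 0.0
d [ 155.7 -219.7   29.1] roll -0.0 tip [ 0.4772 -0.1424  0.1791] yaw 0.11 F [ 0.6 -0.9  0.4] t 1.65
```

```bash
python3 -m handwheel '[{"dx":156,"dy":-220,"dz":29,"roll":0,"jaw":30},{"dx":156,"dy":-220,"dz":29,"roll":0,"jaw":30},{"dx":156,"dy":-220,"dz":29,"roll":0,"jaw":30},{"dx":156,"dy":-220,"dz":29,"roll":0,"jaw":30},{"dx":156,"dy":-220,"dz":29,"roll":0,"jaw":30},{"dx":156,"dy":-220,"dz":90,"roll":0,"jaw":30},{"dx":156,"dy":-220,"dz":130,"roll":0,"jaw":30},{"dx":156,"dy":-220,"dz":130,"roll":0,"jaw":30}]'; python3 -c "
from h import *
goto(.608,.093,.017,.11);save(env.get_image('scene'),'s2.png')"
```

```text
time: 2.65
tcp_pos: [0.6048, 0.0909, 0.2187]
tool_rot: [3.137, 0.171, -0.014]
force: [-0.8, 0.5, -0.3]
gripper_width: 0.0301
finger_force: 0.0
d [ 3.7 -1.7 28.2] roll -0.001 tip [0.6048 0.0909 0.0453] yaw 0.109 F [-0.8  0.5 -0.3] t 2.65
```

View pics/s2.png

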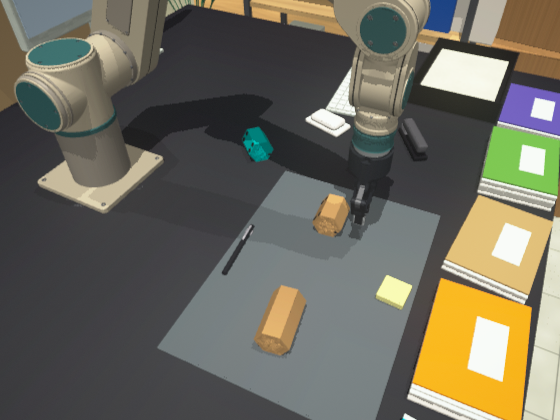

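```bash
python3 -m handwheel '[{"dx":3,"dy":-1,"dz":15,"roll":0,"jaw":30},{"dx":3,"dy":-1,"dz":29,"roll":0,"jaw":30},{"dx":-5,"dy":-1,"dz":29,"roll":0,"jaw":30},{"dx":-13,"dy":-1,"dz":29,"roll":0,"jaw":30},{"dx":-17,"dy":-1,"dz":29,"roll":0,"jaw":30},{"dx":-20,"dy":-1,"dz":29,"roll":0,"jaw":30},{"dx":-20,"dy":-1,"dz":29,"roll":0,"jaw":30}]'; python3 -c "
from h import *
goto(.608,.093,.017,.11);fit(.54,.085,('scene',))"
```

```text
time: 3.58
tcp_pos: [0.5873, 0.0903, 0.1936]
tool_rot: [-3.137, -0.172, -0.001]
force: [0.5, 0.0, 0.0]
gripper_width: 0.0301
finger_force: 0.0
d [20.9 -0.4  3.2] roll -0.0 tip [0.5873 0.0903 0.0202] yaw 0.11 F [0.5 0.  0. ] t 3.575
scene 0.052 477 [561.4  79.7] [77. 77.] 88.7 z [0.0534 0.0573 0.0735] [0.523 0.041 0.052] [0.6   0.119 0.079]
scene 0.012 1062 [556.6  79.1] [85.6 79.6] 3.3 z [0.0194 0.0489 0.0593] [0.512 0.041 0.012] [0.6   0.119 0.079]
```

```bash
python3 -m handwheel '[{"dx":-5,"dy":0,"dz":0,"roll":0,"jaw":30},{"dx":-9,"dy":0,"dz":-3,"roll":0,"jaw":30},{"dx":-13,"dy":0,"dz":-8,"roll":0,"jaw":30},{"dx":-17,"dy":0,"dz":-12,"roll":0,"jaw":30},{"dx":-21,"dy":0,"dz":-15,"roll":0,"jaw":30},{"dx":-25,"dy":0,"dz":-18,"roll":0,"jaw":30},{"dx":-29,"dy":0,"dz":-20,"roll":0,"jaw":30},{"dx":-29,"dy":0,"dz":-20,"roll":0,"jaw":30}]'; python3 -c "
from h import *
goto(.608,.093,.017,.11);save(env.get_image('scene'),'s3.png')
a=cv2.imread('pics/s3.png')[150:270,260:420];cv2.imwrite('pics/s3c.png',cv2.resize(a,None,fx=4,fy=4))"
```

```text
time: 4.62
tcp_pos: [0.5582, 0.0871, 0.2133]
tool_rot: [-3.137, -0.172, 0.0]
force: [0.6, 0.0, 0.7]
gripper_width: 0.03
finger_force: 0.0
d [50.2 -0.4 22.9] roll -0.0 tip [0.5582 0.0871 0.0399] yaw 0.11 F [0.6 0.  0.7] t 4.625
```

View pics/s3c.png

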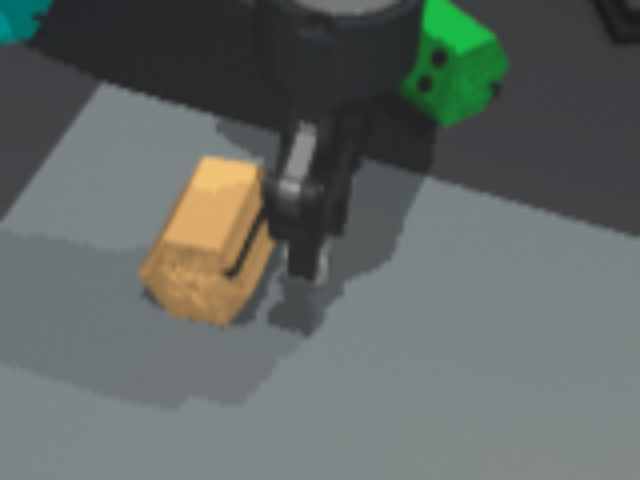

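One face has rolled over: the slot now shows on the upper far face (crop about 250,240), clear of the fingers. I'll back off, re-measure and lower.

```bash
python3 -m handwheel '[{"dx":10,"dy":0,"dz":0,"roll":0,"jaw":30},{"dx":15,"dy":0,"dz":10,"roll":0,"jaw":30},{"dx":15,"dy":0,"dz":20,"roll":0,"jaw":30},{"dx":15,"dy":0,"dz":20,"roll":0,"jaw":30}]'; python3 -c "
from h import *
P=cloud(env.get_image('scene')).reshape(-1,3)
q=P[(abs(P[:,0]-.5)<.05)&(abs(P[:,1]-.083)<.05)&(P[:,2]>.052)&(P[:,2]<.062)&(P[:,0]<.54)]
print(len(q),cv2.minAreaRect((q[:,:2]*1000).astype(np.float32)),np.median(q[:,2]))
goto(.5127+.045,.083+.005,.019,.11)"
```

```text
time: 5.18
tcp_pos: [0.5725, 0.0887, 0.1915]
tool_rot: [-3.137, -0.172, 0.006]
force: [-0.2, 0.4, 0.8]
gripper_width: 0.0297
finger_force: 0.0
429 ((509.15631103515625, 80.68064880371094), (36.21220016479492, 68.54859161376953), 6.692763328552246) 0.05704144929762353
d [-15.1  -0.9  -0.3] roll -0.0 tip [0.5728 0.0887 0.0187] yaw 0.11 F [-0.9  0.1 -0.9] t 5.225
```

```bash
python3 -m handwheel '[{"dx":-9,"dy":1,"dz":0,"roll":0,"jaw":30},{"dx":-17,"dy":1,"dz":0,"roll":0,"jaw":30},{"dx":-20,"dy":1,"dz":0,"roll":0,"jaw":30},{"dx":-22,"dy":1,"dz":0,"roll":0,"jaw":30}]'; python3 -m handwheel '[{"dx":-4,"dy":0,"dz":-3,"roll":0,"jaw":30},{"dx":-8,"dy":0,"dz":-8,"roll":0,"jaw":30},{"dx":-12,"dy":0,"dz":-12,"roll":0,"jaw":30},{"dx":-16,"dy":0,"dz":-15,"roll":0,"jaw":30},{"dx":-20,"dy":0,"dz":-18,"roll":0,"jaw":30},{"dx":-24,"dy":0,"dz":-20,"roll":0,"jaw":30},{"dx":-24,"dy":0,"dz":-20,"roll":0,"jaw":30}]'; python3 -m handwheel '[{"dx":15,"dy":0,"dz":0,"roll":0,"jaw":30},{"dx":30,"dy":0,"dz":-20,"roll":0,"jaw":30},{"dx":50,"dy":0,"dz":-60,"roll":0,"jaw":30},{"dx":60,"dy":0,"dz":-100,"roll":0,"jaw":30},{"dx":60,"dy":0,"dz":-100,"roll":0,"jaw":30},{"dx":60,"dy":0,"dz":-100,"roll":0,"jaw":30}]'; python3 -c "
from h import *
d=env.get_image('scene');save(d,'s4.png')
P=cloud(d).reshape(-1,3)
q=P[(abs(P[:,0]-.48)<.05)&(abs(P[:,1]-.083)<.05)&(P[:,2]>.052)&(P[:,2]<.08)]
print(len(q),cv2.minAreaRect((q[:,:2]*1000).astype(np.float32)),np.median(q[:,2]))
a=cv2.imread('pics/s4.png')[150:350,220:420];cv2.imwrite('pics/s4c.png',cv2.resize(a,None,fx=3,fy=3))"
```

```text
time: 5.72
tcp_pos: [0.5514, 0.0853, 0.1936]
tool_rot: [-3.137, -0.172, -0.001]
force: [-1.3, -0.2, 0.3]
gripper_width: 0.0299
finger_force: 0.0
time: 6.6
tcp_pos: [0.5274, 0.0827, 0.2133]
tool_rot: [-3.137, -0.172, 0.001]
force: [0.4, 0.2, -0.0]
gripper_width: 0.0299
finger_force: 0.0
time: 7.35
tcp_pos: [0.5879, 0.0893, 0.3128]
tool_rot: [-3.137, -0.172, 0.0]
force: [-0.4, 0.3, -1.0]
gripper_width: 0.0299
finger_force: 0.0
383 ((478.7769470214844, 77.01654052734375), (37.067474365234375, 69.31885528564453), 6.820891380310059) 0.0567387224221889
```

View pics/s4c.png

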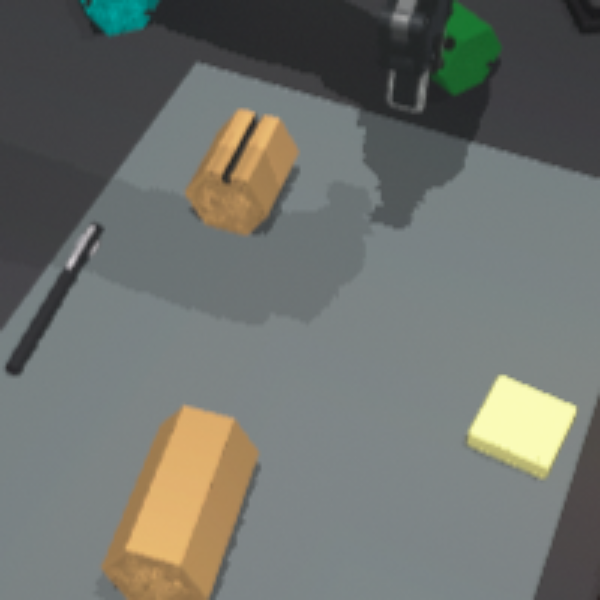

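The slot is straight up (crop about 240,150). The stand lies flat on the mat, the plain block is where it was, and the gripper is clear.

```bash
python3 -c "
from cell import env
print(env.finish_job())"
```

```text
the job is handed in; nothing more can be done
None
```

I rolled the stand over two faces toward its feet; it now lies flat on the mat with the slot straight up, the plain block was not touched, and the job is handed in (no verdict was returned).

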